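Tap the batten home in the drilling jig

TASK

The pine batten in the drilling jig on the bench must be fully home for drilling: its far end against the stop hidden under the aluminium drill plate. Pick up the small pale wood offcut as a tapping block and, never touching the batten with the gripper, nudge the batten's free end along the channel in small taps of about two centimetres or less, drawing the block back clear of the batten after each tap, until it meets the stop and goes no further. Then set the block down flat on the bench, clear of the jig, and let go.

Things in the scene. Friction and masses are not known exactly. Their poses are not given: they have to be found in the camera images.
- tapping_block: Tapping block: plain pale wood offcut, 42 (own x) x 80 (own y) x 36 mm high, 0.09 kg, flat on the bench to the robot's left of the jig, in a row (any order) with a black-and-grey sanding block and an orange tape measure, 64 mm high. Origin: centre of underside. Grip across its 42 mm width; tap with a 42 x 36 mm end.
- batten: Pine batten, 250 (own x) x 36 x 30 mm high, 0.1 to 0.2 kg, lying in the jig's channel. Origin: centre of underside. Its own +x end goes to the stop; the -x end is the free end, sticking out to the robot's left. It slides with 1 to 2 N, stays where it is left, and has to go on by 55 to 80 mm.
- length_stop: Hidden brass stop, fixed in the jig under the drill plate, 36 mm wide, 30 high. Origin: middle of the bottom edge of its striking face, level with the batten's underside. Own +x: the feed direction (to the robot's right, turned 2 to 12 degrees away from the robot). Home is the batten's origin at own x = -125 mm here. Rigid; does not give.
- drill_jig: Fixed jig; origin at bench level, own +x the feed direction. Plywood base 9 mm thick, 84 wide, x -180 to 120 mm. Two dark rails from x = -90, tops 33 mm up, form the channel. Aluminium drill plate, top 54 mm up (bushings 60), over x -30 to 120. Stop face at x 55 to 90. The free end may stand over the base: carry the tapping block with its underside 12 to 25 mm above the bench.
Mind the look-alikes: they are no part of the job. Several things look just like the tapping_block: the one meant starts farthest to the robot's left.

How it is judged:
By the outcome, as a careful person would: the job done as asked, in the order asked, and still so for the second after the job is handed in, with the robot touching nothing.
It also fails if it takes over 51 s, if anything falls off the work surface, if the arm or the gripper's body presses on something with over 40 N, if the wrist force passes 120 N, or if a joint passes its speed limit or range.

ROBOT

A 6-joint arm with a two-finger parallel gripper is mounted at the origin on a cart in front of the work surface, level with it; the furniture and walls round the work are solid. World frame = base frame: x ahead of the robot, y to its left, z up, the work surface at z = 0. Lengths are in m, angles in rad, forces in N, time in s.
With the tool pointing down it reaches from about 0.225 to 0.875 m from the base axis. Payload 3.4 kg.
Tool frame: the origin (TCP) lies midway between the tips of the shut fingers; the grasp point (between the pads) lies 19 mm behind it; z points along the fingers, x is the direction in which the jaws open and shut, and the axes are right-handed (so a half turn about z gives the same grasp; the last joint's range is limited). The gripper opens to 85 mm and grips with 20 to 120 N. Pads are 22 mm wide; open, the fingers measure 114 mm over their backs; the gripper's body (76 mm by 85 mm) begins 54 mm behind the grasp point. The pads swing forward as they close: fully open they stand 13 mm farther back than shut.
Start: joints at [1.106, 0.276, 1.505, -0, 1.361, -0.121], TCP at [0.194, 0.541, 0.206] pointing down, gripper open.
Joint ranges: [-2.89, 2.89], [-0.75, 2.08], [0.22, 2.7], [-1.18, 4.32], [0.11, 2.71], [-2.7, 2.7]. Speed limits (rad/s): [2.57, 2.57, 3.14, 3.14, 3.14, 3.14].

INTERFACE

Orientations are given as a unit quaternion [w, x, y, z].
In Python, from station import arm, move_gripper, kinematics, readout, camera, camera_info, workorder gives the robot as it stands. The module is installed in compiled form; this text tells all that it offers. Calls block until the motion is done:
- arm.move_ptp(position, orientation): joint-space move of the TCP to a pose.
- arm.line_to(position, rot=None, max_speed=0.15): straight line of the TCP; rot=None keeps the orientation; max_speed is the mean speed in m/s.
- arm.set_joints(angles): joint-space move.
- move_gripper(opening, effort=None): finger opening in m; effort is the grip in N (None keeps the last); returns when the fingers have stopped.
- arm.dwell(seconds).
- kinematics.solve_ik(position, orientation): joint angles nearest the present ones, or None.
- readout.observe(): the state.
- camera(name): name is "scene" or "side" or "wrist"; returns the picture (420x560x3 uint8, red, green, blue); there is no depth.
- camera_info(name): a dict with "mtx" (3x3 intrinsics, pixels), "k1" (the pictures are not rectified: a ray, as slopes to the right and down, at radius r is drawn at 1 + k1 r^2 times it, then the intrinsics apply), "cam_to_world" (4x4, takes a point from camera to world coordinates). Camera axes: x right, y up, looking along -z (the intrinsics and any distortion apply to the point x, -y, -z); pixel columns grow to the right and rows downward; lengths in m; the calibration is good to about 2 mm. A picture is of the moment at which its call begins: read the wrist's pose just before it. camera_info takes no time and is no camera call; for the wrist camera it gives the pose at the moment of the call.
A pose or a line that the arm cannot do raises arm.Unreachable and nothing moves.
- workorder.finish_job(): hands the job in, once; it reports no verdict.
The state is a dict: "time_s": time; "joints": joint angles; "joint_velocities": joint speeds; "joint_torque": joint torques, N m; "position": TCP position; "orientation": TCP orientation; "wrist_force": force on the tool from outside, world axes, zero at the start; "torque": the same for the moment, N m; "width": finger opening in m.
Only numpy, scipy, OpenCV 4.12 (cv2) and the standard library are available. Lean on these libraries where they do the work, as an engineer would, in place of code of your own. Each camera call takes 0.05 s, during which the arm holds its last target.

## Working session

There is one attempt and no reset: what is moved stays moved. The work goes in short steps, each a Python script; the robot and the scene stay as the last script left them, time stands still between calls to the robot, and variables do not carry over. Pictures are saved under pics/ and viewed, and the job is handed in when it is done.

```bash
mkdir -p pics; python3 - <<'E'
from station import arm, camera, camera_info, readout
import cv2
for n in ("scene","side","wrist"):
    i=camera_info(n); p=camera(n); cv2.imwrite(f"pics/{n}0.png",p[:,:,::-1])
    print(n,i["mtx"].round(1).tolist(),i["k1"],i["cam_to_world"].round(3).tolist())
print(readout.observe())
E
```

```text
scene [[460.5, 0.0, 280.0], [0.0, 460.5, 206.3], [0.0, 0.0, 1.0]] -0.02951416923445849 [[0.751, 0.495, -0.437, -0.037], [-0.66, 0.55, -0.511, -0.513], [-0.012, 0.673, 0.74, 0.893], [0.0, 0.0, 0.0, 1.0]]
side [[380.0, 0.0, 277.4], [0.0, 380.0, 203.3], [0.0, 0.0, 1.0]] 0.0038322798577143506 [[0.909, 0.225, -0.35, 0.091], [-0.416, 0.474, -0.776, -0.764], [-0.009, 0.851, 0.525, 0.629], [0.0, 0.0, 0.0, 1.0]]
wrist [[377.5, 0.0, 277.6], [0.0, 377.5, 215.7], [0.0, 0.0, 1.0]] -0.08003033175607599 [[0.337, -0.891, -0.304, 0.115], [0.942, 0.318, 0.11, 0.569], [-0.001, -0.323, 0.946, 0.372], [0.0, 0.0, 0.0, 1.0]]
{'time_s': 0.15, 'joints': array([ 1.10599123e+00,  2.76462249e-01,  1.50585931e+00, -1.25213552e-05,
        1.36069344e+00, -1.20990733e-01]), 'joint_velocities': array([ 8.03994040e-05, -1.47652229e-03, -5.24834317e-03, -7.04746194e-04,
        1.82988858e-03,  5.50907637e-04]), 'joint_torque': array([ 2.21067007e-04, -4.17144835e+01, -2.46032435e+01, -2.52623058e-04,
        7.63890246e-03,  1.79887013e-05]), 'position': array([0.19362899, 0.5409541 , 0.20502454]), 'orientation': array([ 3.41658079e-04,  8.17642196e-01,  5.75726266e-01, -6.23756574e-04]), 'wrist_force': array([-0.2478762 , -0.29609628, -0.40025714]), 'torque': array([-0.02886315,  0.05160025, -0.00860623]), 'width': 0.08563486122238466}
```

View pics/scene0.png

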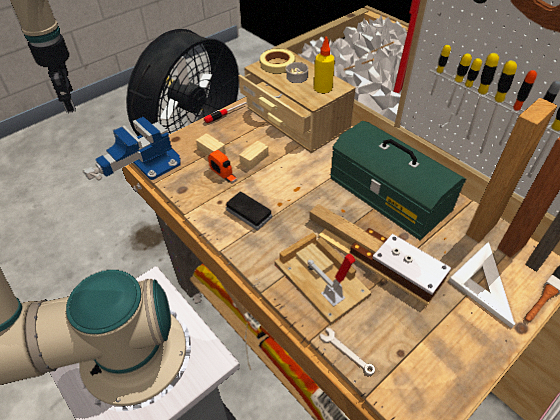

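View pics/side0.png

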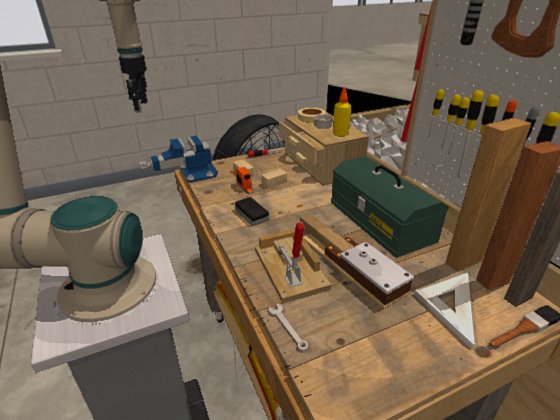

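View pics/wrist0.png

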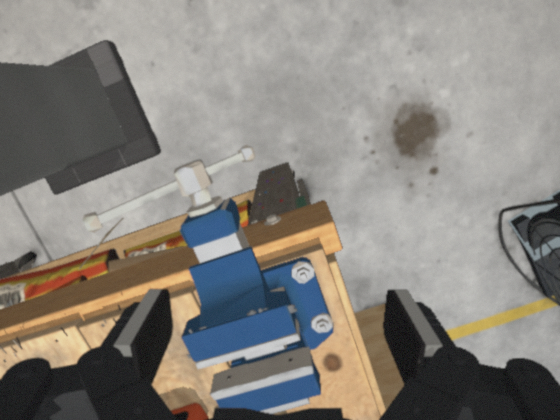

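Both pictures show two pale blocks, near (210,145) and (255,155) in the scene view. The tape is at (220,165), the sanding block at (248,207), and the batten end at about (315,215). I'll enlarge these areas next.

```bash
cat > h.py <<'E'
import numpy as np, cv2
from station import camera_info
def ray(info,uv):
    K=info["mtx"]; k1=info["k1"]
    p=cv2.undistortPoints(np.array([[uv]],float),K,np.array([k1,0,0,0,0.]))[0,0]
    T=info["cam_to_world"]; d=T[:3,:3]@np.array([p[0],-p[1],-1]); return T[:3,3],d
def onz(info,uv,z):
    o,d=ray(info,uv); return o+d*(z-o[2])/d[2]
def proj(info,P):
    T=np.linalg.inv(info["cam_to_world"]); c=T[:3,:3]@np.array(P)+T[:3,3]
    x,y=c[0]/-c[2],-c[1]/-c[2]; s=1+info["k1"]*(x*x+y*y); K=info["mtx"]
    return np.array([K[0,0]*x*s+K[0,2],K[1,1]*y*s+K[1,2]])
E
python3 - <<'E'
import cv2
from h import *
s=cv2.imread("pics/scene0.png"); d=cv2.imread("pics/side0.png")
cv2.imwrite("pics/z1.png",cv2.resize(s[125:235,180:300],(800,733),interpolation=cv2.INTER_CUBIC)[:600])
cv2.imwrite("pics/z2.png",cv2.resize(s[190:310,290:450],(800,600),interpolation=cv2.INTER_CUBIC))
cv2.imwrite("pics/z3.png",cv2.resize(d[150:270,220:380],(800,600),interpolation=cv2.INTER_CUBIC))
i=camera_info("scene"); j=camera_info("side")
for uv in [(210,145),(255,155),(316,213)]: print(uv,onz(i,uv,.036))
for uv in [(243,169),(274,180)]: print(uv,onz(j,uv,.036))
E
```

```text
(210, 145) [0.47635099 0.39175464 0.036     ]
(255, 155) [0.54494454 0.27134335 0.036     ]
(316, 213) [0.52041107 0.00217154 0.036     ]
(243, 169) [0.47268912 0.36916368 0.036     ]
(274, 180) [0.53699578 0.24870397 0.036     ]
```

View pics/z1.png

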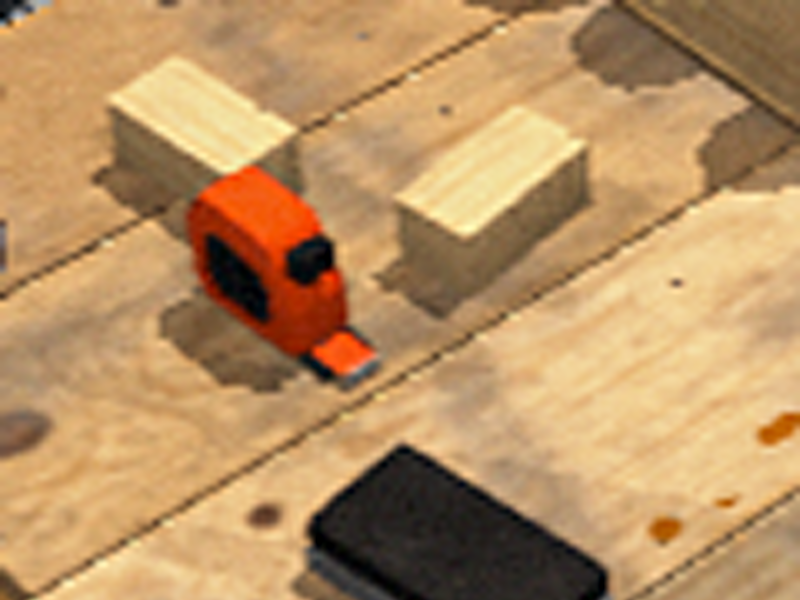

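View pics/z2.png

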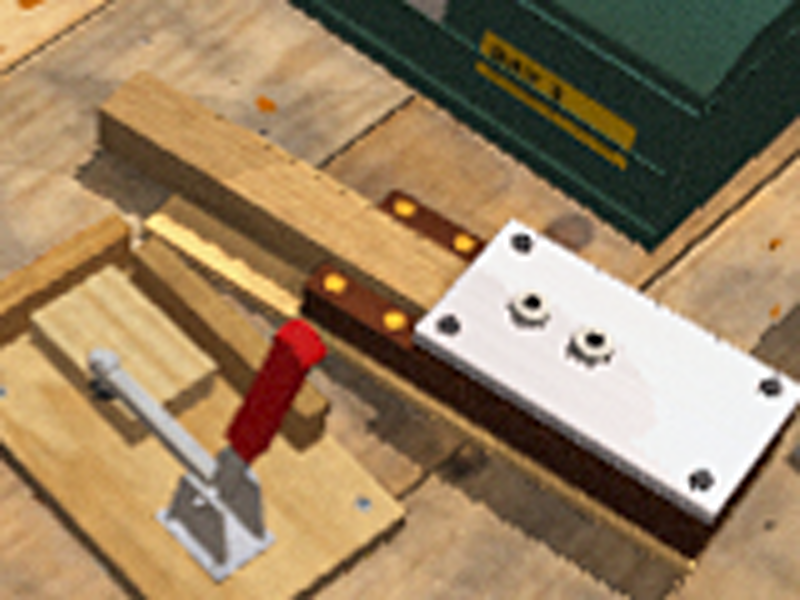

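View pics/z3.png

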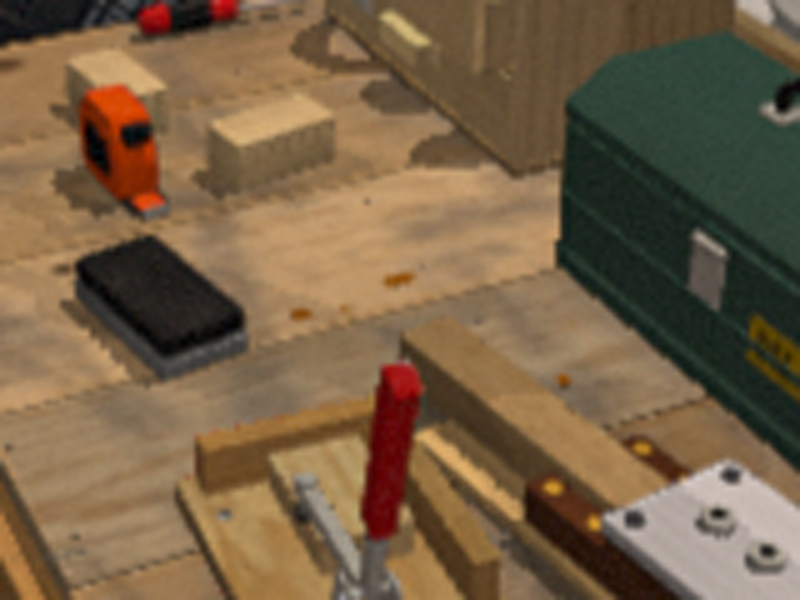

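```bash
python3 - <<'E'
from h import *
np.set_printoptions(precision=4,suppress=True)
i=camera_info("scene")
f=lambda x,y:(180+x*120/800-.5+.075,125+y*110/733-.5+.075)
for n,p in dict(L=(108,102),T=(178,57),R=(300,130),B=(232,175)).items(): print(n,onz(i,f(*p),.036))
g=lambda x,y:(290+x/5-.4,190+y/5-.4)
for n,p in dict(bnear=(100,112),bfar=(142,72),b2n=(418,312),b2f=(460,263)).items(): print(n,onz(i,g(*p),.039))
for n,p in dict(pl=(415,327),pf=(515,220),pr=(800,383),pb=(710,522)).items(): print(n,onz(i,g(*p),.054))
for n,p in dict(basecorner=(145,215),rail=(305,285)).items(): print(n,onz(i,g(*p),.009))
j=camera_info("side")
print("fence corner far top etc", [onz(i,g(*p),.03) for p in [(130,215),(325,405)]])
E
```

```text
L [0.4589 0.4385 0.036 ]
T [0.4996 0.4435 0.036 ]
R [0.5099 0.3668 0.036 ]
B [0.4707 0.3625 0.036 ]
bnear [0.509  0.0133 0.039 ]
bfar [0.5433 0.0186 0.039 ]
b2n [ 0.5326 -0.1727  0.039 ]
b2f [ 0.5688 -0.1671  0.039 ]
pl [ 0.5152 -0.1833  0.054 ]
pf [ 0.5967 -0.1737  0.054 ]
pr [ 0.6181 -0.3165  0.054 ]
pb [ 0.5306 -0.3327  0.054 ]
basecorner [ 0.4977 -0.032   0.009 ]
rail [ 0.5245 -0.114   0.009 ]
fence corner far top etc [array([ 0.4797, -0.0386,  0.03  ]), array([ 0.4682, -0.1755,  0.03  ])]
```

```bash
python3 - <<'E'
from h import *
np.set_printoptions(precision=4,suppress=True)
i=camera_info("scene"); j=camera_info("side")
f=lambda x,y:(180+x*120/800-.5+.075,125+y*110/733-.5+.075)
for p,z in [((245,170),.064),((190,215),.055),((320,215),.06),((310,365),0),((380,350),.005),((230,290),0)]: print("tape",p,onz(i,f(*p),z))
def tri(a,b):
    o1,d1=ray(i,a);o2,d2=ray(j,b)
    A=np.stack([d1,-d2],1); t=np.linalg.lstsq(A,o2-o1,rcond=None)[0]
    p,q=o1+d1*t[0],o2+d2*t[1]; return (p+q)/2,np.linalg.norm(p-q)
print("handle",tri((290+300/5-.4,190+325/5-.4),(220+400/5-.4,150+372/5-.4)))
print("fence",tri((290+325/5-.4,190+405/5-.4),(220+498/5-.4,150+560/5-.4)))
print("batt",tri((290+100/5-.4,190+112/5-.4),(220+402/5-.4,150+340/5-.4)))
print("block",tri(f(108,102),(220+66/5-.4,150+62/5-.4)))
for p in [(331,178),(413,240)]: print("toolbox",onz(i,p,0))
E
```

```text
tape (245, 170) [0.4599 0.3328 0.064 ]
tape (190, 215) [0.432  0.3343 0.055 ]
tape (320, 215) [0.4686 0.2936 0.06  ]
tape (310, 365) [0.4455 0.2794 0.    ]
tape (380, 350) [0.4699 0.2626 0.005 ]
tape (230, 290) [0.4476 0.3391 0.    ]
handle (array([ 0.3923, -0.2078,  0.1904]), np.float64(0.0027889911242947023))
fence (array([ 0.459 , -0.1819,  0.0465]), np.float64(0.0008263083847339912))
batt (array([0.512 , 0.0159, 0.0348]), np.float64(0.0006552890848961347))
block (array([0.4591, 0.4389, 0.0357]), np.float64(1.3959735079030895e-05))
toolbox [0.6652 0.0887 0.    ]
toolbox [ 0.6589 -0.1982  0.    ]
```

```bash
cat >> h.py <<'E'
def q(a): a=np.radians(a); return [0,np.cos(a/2),np.sin(a/2),0]
E
python3 - <<'E'
from h import *
from station import arm, move_gripper, kinematics, readout, camera
i=camera_info("scene")
for p in [(178,163),(175,130)]: print("vise",onz(i,p,0),onz(i,p,.1))
for P in [(.485,.40,.2),(.485,.40,.012),(.51,.1,.03),(.53,-.03,.03)]: print(kinematics.solve_ik(P,q(8)))
arm.move_ptp([.485,.41,.18],q(7.7))
print(readout.observe()["time_s"])
k=camera_info("wrist"); np.save("k1.npy",k,allow_pickle=True); p=camera("wrist"); cv2.imwrite("pics/w1.png",p[:,:,::-1])
E
```

```text
vise [3.82805186e-01 4.26623256e-01 1.11022302e-16] [0.33574427 0.32132694 0.1       ]
vise [0.45892328 0.56214833 0.        ] [0.40333384 0.44166734 0.1       ]
[ 5.79029304e-01  3.59889397e-01  1.39399477e+00 -4.44089210e-16
  1.38770848e+00  4.39402964e-01]
[ 5.79029304e-01  5.11129420e-01  1.64792070e+00 -4.44089210e-16
  9.82542534e-01  4.39402964e-01]
[ 5.96862757e-02  3.57236086e-01  1.87608712e+00 -4.44089210e-16
  9.08269450e-01 -7.99400645e-02]
[-1.87652864e-01  3.70951083e-01  1.85199786e+00 -4.44089210e-16
  9.18643708e-01 -3.27279204e-01]
1.3667
```

View pics/w1.png

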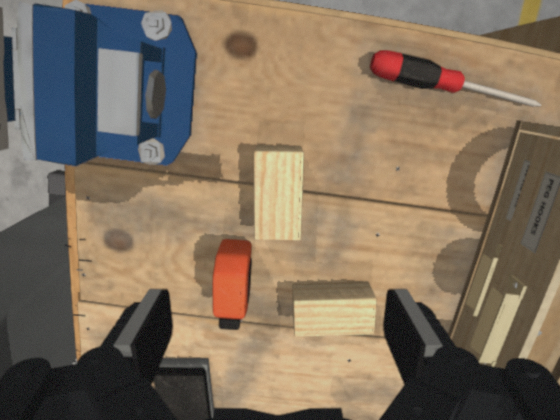

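The wrist view shows the target block's top face at about (254–302, 147–240). The tape is at (232,278), the look-alike at (334,308), and the vise is well clear to the left. I'll extract the corners with a mask.

```bash
python3 - <<'E'
from h import *
np.set_printoptions(precision=4,suppress=True)
k=np.load("k1.npy",allow_pickle=True).item()
im=cv2.imread("pics/w1.png"); hsv=cv2.cvtColor(im,cv2.COLOR_BGR2HSV)
print(hsv[200,280],hsv[200,330],hsv[260,330],hsv[150,262])
m=cv2.inRange(hsv,(14,40,185),(32,140,255))
r=np.zeros_like(m); r[130:255,240:318]=m[130:255,240:318]
r=cv2.morphologyEx(r,cv2.MORPH_OPEN,np.ones((5,5)))
c=max(cv2.findContours(r,0,1)[0],key=cv2.contourArea); R=cv2.minAreaRect(c); print(R)
P=np.array([onz(k,p,.036)[:2] for p in c[:,0]],np.float32)
W=cv2.minAreaRect(P); print(W)
cv2.drawContours(im,[c],-1,(0,0,255),1); cv2.imwrite("pics/w1m.png",cv2.resize(im[120:260,220:340],(600,700))[:600])
E
```

```text
[ 26  65 219] [ 17  98 182] [ 18  78 156] [ 19  81 142]
((279.0, 200.49996948242188), (47.99999237060547, 96.99998474121094), 0.0)
((0.48625820875167847, 0.40006813406944275), (0.0401633195579052, 0.08804270625114441), 6.733621120452881)
```

View pics/w1m.png

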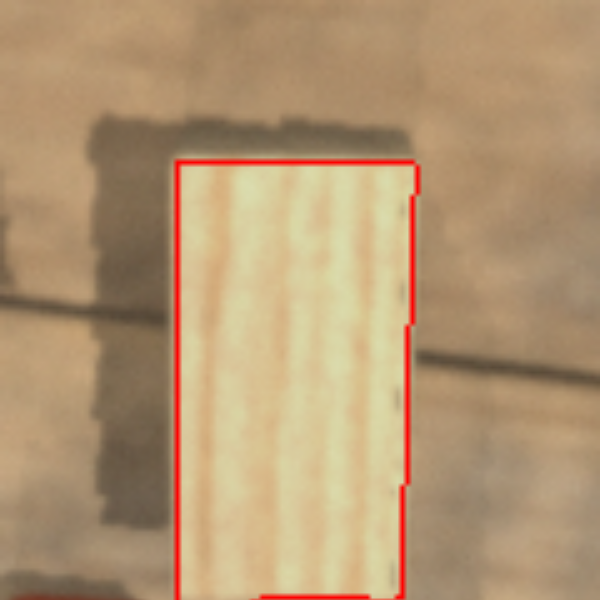

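```bash
python3 - <<'E'
from h import *
np.set_printoptions(precision=4,suppress=True)
k=np.load("k1.npy",allow_pickle=True).item()
im=cv2.imread("pics/w1.png")
cv2.imwrite("pics/w1n.png",cv2.resize(im[210:260,230:320],(720,400),interpolation=cv2.INTER_CUBIC))
for p in [(254.5,151.5),(302.5,151.5),(301,240.5),(255,240.5)]: print(onz(k,p,.036))
E
```

```text
[0.4608 0.4411 0.036 ]
[0.5001 0.4465 0.036 ]
[0.5112 0.3678 0.036 ]
[0.4705 0.3622 0.036 ]
```

View pics/w1n.png

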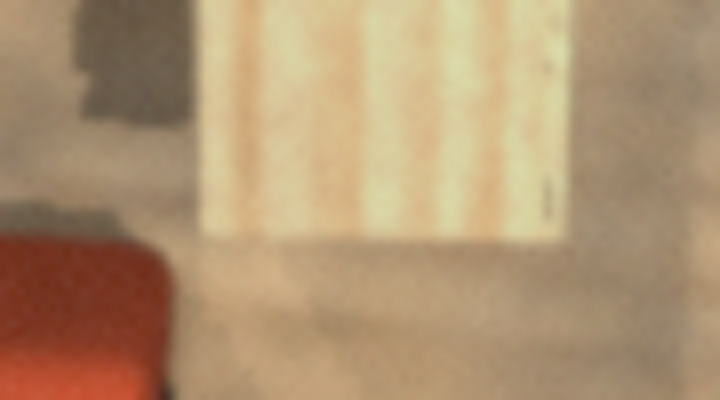

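```bash
python3 - <<'E'
from h import *
from station import arm, move_gripper, readout, camera
move_gripper(.065,40)
arm.line_to([.4845,.4115,.06],max_speed=.15)
arm.line_to([.4845,.4115,.004],max_speed=.08)
print(readout.observe()["wrist_force"])
move_gripper(.030,50); o=readout.observe(); print(o["width"],o["time_s"],o["wrist_force"])
arm.line_to([.4845,.4115,.10],max_speed=.12)
o=readout.observe(); print(o["width"],o["time_s"],o["position"],o["wrist_force"])
cv2.imwrite("pics/side1.png",cv2.resize(camera("side")[110:210,180:330,::-1],(750,500)))
k=camera_info("wrist"); np.save("k2.npy",k,allow_pickle=True); cv2.imwrite("pics/w2.png",camera("wrist")[:,:,::-1])
E
```

```text
[ 0.50441995 -0.41807054  0.31132315]
0.03986007343529692 3.9083 [-0.41942197  0.04471716  3.52522476]
0.03996489702189763 4.8583 [0.48378912 0.41099233 0.09898673] [-0.45512394 -0.27272944 -0.81274695]
```

View pics/side1.png

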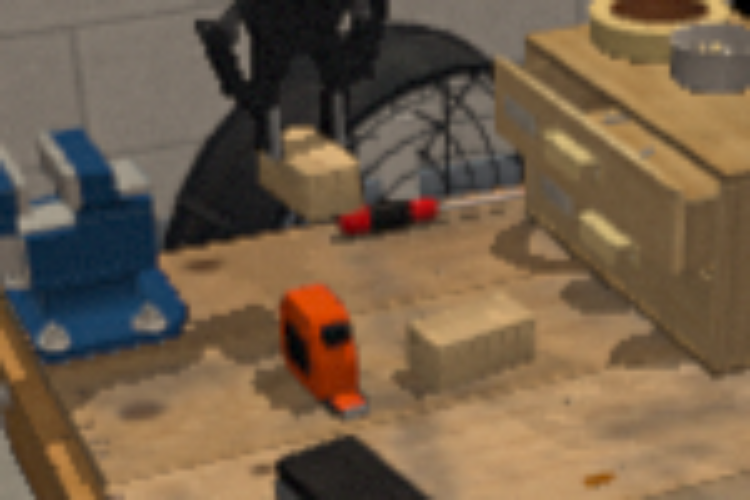

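View pics/w2.png

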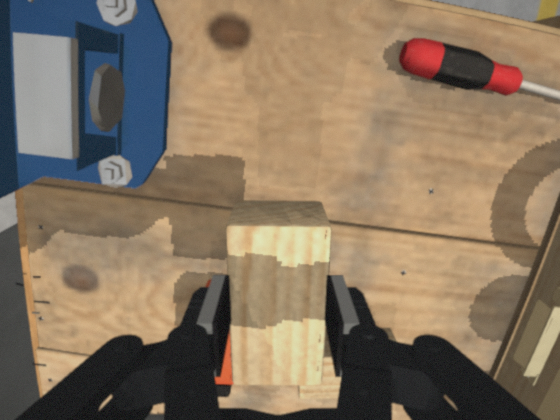

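The block is held squarely: its top spans rows 226–383 and cols 228–330 in the wrist view. Next I'll move the camera over the batten's free end.

```bash
python3 - <<'E'
from h import *
from station import arm, readout, camera
arm.line_to([.50,.12,.15],max_speed=.25)
arm.line_to([.53,-.06,.19],max_speed=.2)
k=camera_info("wrist"); np.save("k3.npy",k,allow_pickle=True); cv2.imwrite("pics/w3.png",camera("wrist")[:,:,::-1])
o=readout.observe(); print(o["width"],o["time_s"],o["position"],o["wrist_force"])
E
```

```text
0.03999782650746678 7.425 [ 0.52947154 -0.05872694  0.18965627] [ 0.23631281 -0.32486417 -1.30050784]
```

View pics/w3.png

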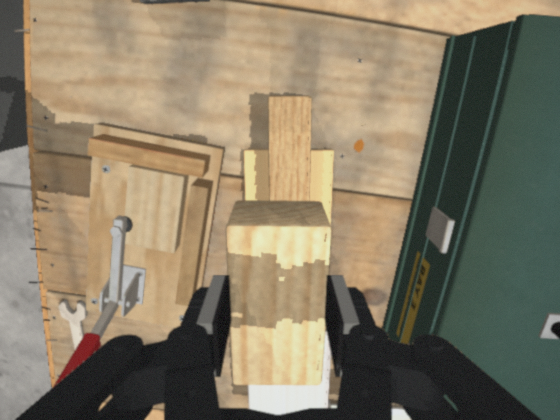

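The batten's free end shows at row 96, cols 269–311. The base end is at row 150, cols 244–333. I'll measure the edges with subpixel gradients.

```bash
python3 - <<'E'
from h import *
np.set_printoptions(precision=4,suppress=True)
k=np.load("k3.npy",allow_pickle=True).item()
im=cv2.imread("pics/w3.png")
cv2.imwrite("pics/w3z.png",cv2.resize(im[80:205,230:350],(576,600),interpolation=cv2.INTER_CUBIC))
g=cv2.GaussianBlur(im,(3,3),0).astype(float).sum(2)
E=[]
for lo,hi in[(262,276),(304,318)]:
    pts=[]
    for r in range(102,196,2):
        d=np.abs(np.diff(g[r,lo:hi])); pts.append((lo+.5+np.sum(d**2*np.arange(len(d)))/np.sum(d**2),r))
    W=np.array([onz(k,p,.039)[:2] for p in pts]); vx,vy,x0,y0=cv2.fitLine(W.astype(np.float32),cv2.DIST_HUBER,0,.01,.01).ravel()
    print("edge",x0,y0,np.degrees(np.arctan2(-vx/vy,1))); E.append((x0,y0,vx,vy))
for c in (275,290,305): print("end",onz(k,(c,95.5),.039))
for p in [(244,150),(333,150)]: print("base",onz(k,p,.009))
b=camera_info("wrist");T=k["cam_to_world"]
for p in [(230,383),(325,383),(228,226),(330,226)]: print("blk top",onz(k,p,.1897+.032))
E
```

```text
edge 0.5182173 -0.02619309 8.797479
edge 0.5519722 -0.0215493 8.836262
end [0.5171 0.0179 0.039 ]
end [0.5291 0.0195 0.039 ]
end [0.5411 0.0212 0.039 ]
base [ 0.4951 -0.0345  0.009 ]
base [ 0.5765 -0.0233  0.009 ]
blk top [ 0.5141 -0.1049  0.2217]
blk top [ 0.557  -0.099   0.2217]
blk top [ 0.5064 -0.0288  0.2217]
blk top [ 0.5452 -0.0235  0.2217]
```

View pics/w3z.png

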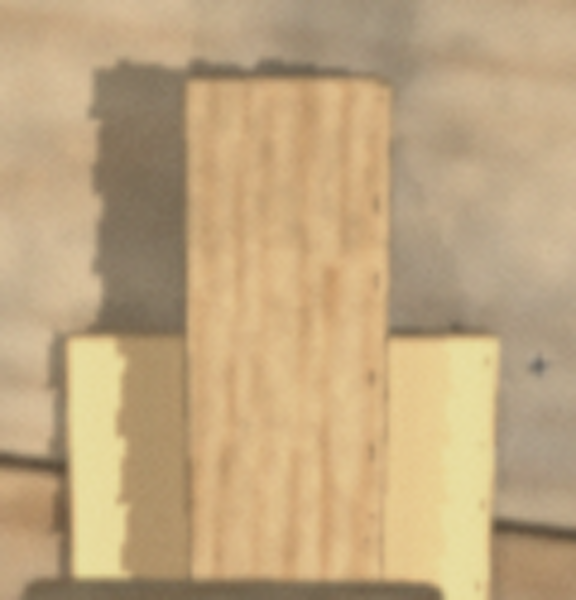

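```bash
cat >> h.py <<'E'
from station import arm, readout, camera, move_gripper
E0=np.array([.529,.0195]); A=8.2; D=np.array([np.sin(np.radians(A)),-np.cos(np.radians(A))]); F=.046; Z=.019
def tcp(s,z=Z): return [*(E0+(s-F)*D),z]
def st(t=""):
    o=readout.observe(); f=o["wrist_force"]; 
    print(t,"t",o["time_s"],"s",round(float((o["position"][:2]-E0)@D+F),4),"z",round(o["position"][2],4),"f",f.round(2),"feed",round(float(-f[:2]@D),2)); return float(-f[:2]@D)
E
python3 - <<'E'
from h import *
i=camera_info("scene")
f=lambda x,y:(180+x*.15-.4,125+y*.15-.4)
for p in [(405,445),(605,570)]: print("sand",onz(i,f(*p),.03))
arm.line_to(tcp(-.07,.12),rot=q(A),max_speed=.25)
arm.line_to(tcp(-.07),max_speed=.12); st("low")
arm.line_to(tcp(-.015),max_speed=.1); st("pre")
arm.line_to(tcp(.014),max_speed=.05); st("tap1")
arm.line_to(tcp(-.02),max_speed=.1); st("back")
k=camera_info("wrist"); cv2.imwrite("pics/w4.png",camera("wrist")[:,:,::-1])
cv2.imwrite("pics/s4.png",camera("scene")[:,:,::-1])
p=cv2.imread("pics/s4.png"); cv2.imwrite("pics/s4z.png",cv2.resize(p[140:290,260:460],(800,600),interpolation=cv2.INTER_CUBIC))
E
```

```text
sand [0.43018353 0.1917124  0.03      ]
sand [0.44584237 0.08932684 0.03      ]
low t 9.3917 s -0.0698 z 0.0196 f [ 0.08 -0.35 -0.39] feed -0.36
pre t 10.0917 s -0.015 z 0.0191 f [ 0.03 -0.18 -0.84] feed -0.18
tap1 t 10.825 s 0.0142 z 0.019 f [ 0.26 -0.12 -0.9 ] feed -0.16
back t 11.3167 s -0.0204 z 0.019 f [-0.83 -0.54 -0.55] feed -0.42
```

View pics/s4z.png

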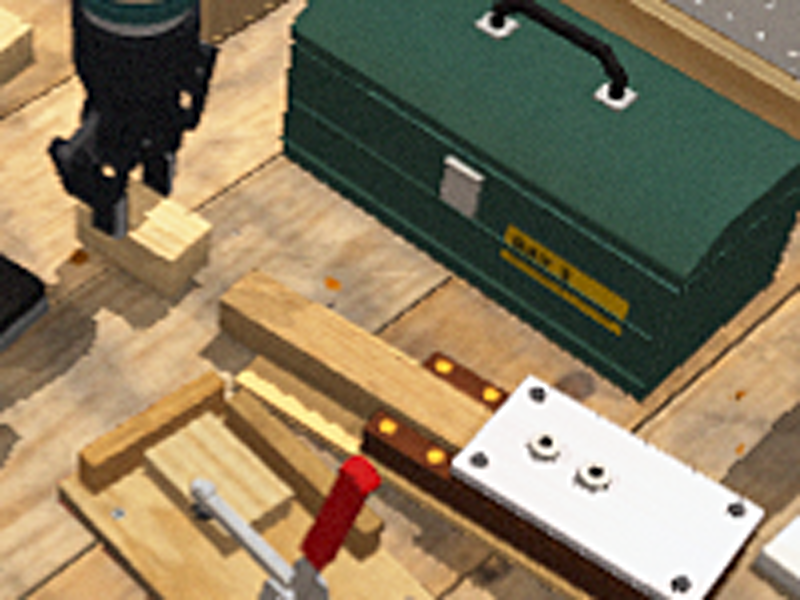

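The gripper and block have drawn back clear. The batten's near top corner is now at scene (314.6,213.4), where it was (309.6,212) before, so it moved. Computing how far.

```bash
python3 - <<'E'
from h import *
i=camera_info("scene")
for p in [(309.6,212.),(314.6,213.4)]:
    w=onz(i,p,.039); print(w,(w[:2]-E0)@D)
E
```

```text
[0.50899271 0.01330454 0.039     ] 0.0032785055065498747
[0.51496956 0.00173041 0.039     ] 0.015586774542697196
```

```bash
python3 - <<'E'
from h import *
for s in [.030,.045,.052,.055,.058]:
    prev=s-.025
    arm.line_to(tcp(s-.018 if s<.05 else s-.009),max_speed=.12)
    arm.line_to(tcp(s),max_speed=.05); f=st(f"tap {s}")
    if abs(f)>4: print("STOP?"); 
    arm.line_to(tcp(s-.03),max_speed=.12); st(" back")
    if abs(f)>4: break
cv2.imwrite("pics/s5.png",camera("scene")[:,:,::-1])
p=cv2.imread("pics/s5.png"); cv2.imwrite("pics/s5z.png",cv2.resize(p[140:290,260:460],(800,600),interpolation=cv2.INTER_CUBIC))
E
```

```text
tap 0.03 t 12.3417 s 0.0303 z 0.019 f [ 0.45  0.08 -0.95] feed 0.01
 back t 12.7417 s -0.0003 z 0.019 f [-0.06 -0.52 -1.15] feed -0.5
tap 0.045 t 13.625 s 0.0453 z 0.019 f [-0.33 -1.21 -1.17] feed -1.15
 back t 14.025 s 0.0146 z 0.019 f [-0.19  0.13 -1.35] feed 0.16
tap 0.052 t 14.7417 s 0.0521 z 0.019 f [-0.09 -0.13  0.27] feed -0.12
 back t 15.1417 s 0.0216 z 0.019 f [-0.11 -0.11 -0.47] feed -0.09
tap 0.055 t 15.825 s 0.0552 z 0.019 f [ 0.54 -0.63  0.01] feed -0.7
 back t 16.225 s 0.0246 z 0.019 f [ 0.27  0.19 -0.55] feed 0.15
tap 0.058 t 16.9083 s 0.0581 z 0.019 f [-0.5   0.08 -0.85] feed 0.15
 back t 17.3083 s 0.0276 z 0.019 f [ 0.5   1.39 -0.97] feed 1.3
```

View pics/s5z.png

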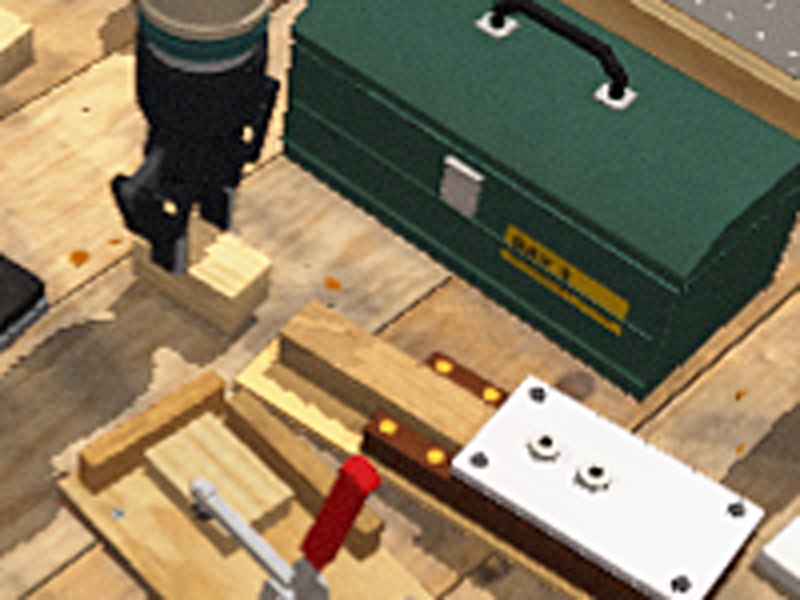

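The batten's near top corner is now at scene ~(329.6,224), with the block clear and no sign of the stop in the force yet. I'll carry on in 3 mm taps.

```bash
python3 - <<'E'
from h import *
i=camera_info("scene")
w=onz(i,(329.6,224.2),.039); print((w[:2]-E0)@D-.0033)
s=.058
while s<.088:
    s+=.003
    arm.line_to(tcp(s-.008),max_speed=.12)
    arm.line_to(tcp(s),max_speed=.04); f=st(f"tap {s:.3f}")
    arm.line_to(tcp(s-.027),max_speed=.12)
    if abs(f)>4: break
st("back")
cv2.imwrite("pics/s6.png",camera("scene")[:,:,::-1])
p=cv2.imread("pics/s6.png"); cv2.imwrite("pics/s6z.png",cv2.resize(p[140:290,260:460],(800,600),interpolation=cv2.INTER_CUBIC))
E
```

```text
0.061319641111591036
tap 0.061 t 18.0667 s 0.0611 z 0.019 f [ 0.51  0.42 -1.39] feed 0.34
tap 0.064 t 19.125 s 0.0626 z 0.019 f [-0.71  4.54  1.09] feed 4.59
back t 19.5 s 0.0371 z 0.019 f [-0.8   0.36 -0.36] feed 0.47
```

View pics/s6z.png

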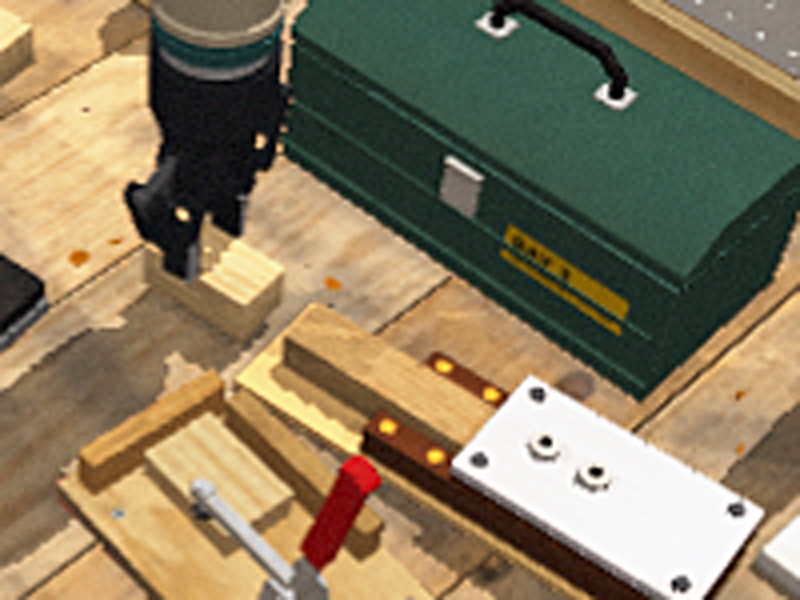

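The arm stalled at s = 0.0626 against the commanded 0.064, with 4.6 N of resistance. That looks like the stop, so I'll confirm with one more gentle tap.

```bash
python3 - <<'E'
from h import *
arm.line_to(tcp(.055),max_speed=.12)
arm.line_to(tcp(.066),max_speed=.03); st("tap"); arm.dwell(.2); st("hold")
arm.line_to(tcp(.03),max_speed=.12); o=readout.observe(); st("back"); print(o["width"])
k=camera_info("wrist"); cv2.imwrite("pics/w7.png",camera("wrist")[:,:,::-1])
a=cv2.imread("pics/s6.png");cv2.imwrite("pics/s7.png",camera("scene")[:,:,::-1]);b=cv2.imread("pics/s7.png")
cv2.imwrite("pics/s7z.png",np.vstack([cv2.resize(x[205:265,310:400],(450,300),interpolation=cv2.INTER_CUBIC) for x in (a,b)]))
E
```

```text
tap t 20.3667 s 0.0627 z 0.0191 f [-1.11 10.4   2.25] feed 10.46
hold t 20.5667 s 0.0626 z 0.0191 f [-0.98 10.15  1.83] feed 10.19
back t 21.0167 s 0.0302 z 0.019 f [-0.56 -0.7  -0.79] feed -0.61
0.03991019892042245
```

View pics/s7z.png

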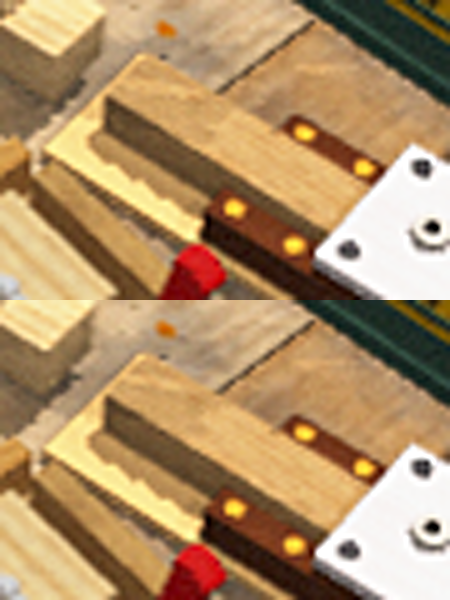

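View pics/w7.png

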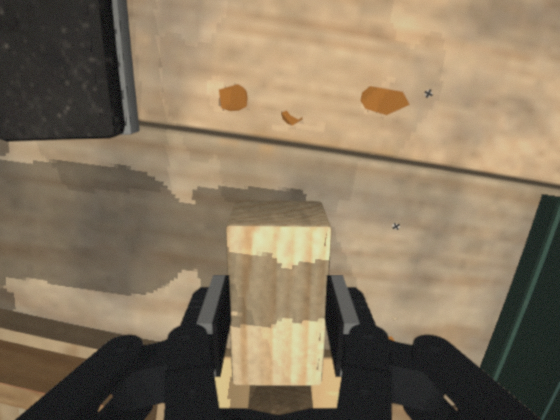

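Home is confirmed: the arm reached the same 0.0627 while the force doubled to 10 N, the pictures before and after match, and the block hasn't shifted in the grip. Now I'll set it down on the clear bench near (0.535, 0.14).

```bash
python3 - <<'E'
from h import *
P=[.535,.14]
arm.line_to([*P,.05],max_speed=.15)
arm.line_to([*P,.008],max_speed=.08); st()
arm.line_to([*P,.0045],max_speed=.03); f=readout.observe()["wrist_force"]; st("down")
if f[2]<2: arm.line_to([*P,.0035],max_speed=.03); st("down2")
move_gripper(.07); st("open")
arm.line_to([*P,.12],max_speed=.12)
arm.line_to([.45,.25,.22],max_speed=.25); st("up")
cv2.imwrite("pics/s8.png",camera("scene")[:,:,::-1]); cv2.imwrite("pics/d8.png",camera("side")[:,:,::-1])
b=cv2.imread("pics/s8.png"); cv2.imwrite("pics/s8z.png",cv2.resize(b[130:280,210:410],(800,600),interpolation=cv2.INTER_CUBIC))
E
```

```text
t 22.675 s -0.0722 z 0.008 f [-0.52  0.03 -1.21] feed 0.1
down t 22.9417 s -0.0724 z 0.0051 f [ 0.46 -0.4   1.15] feed -0.46
down2 t 23.1917 s -0.0724 z 0.0051 f [-0.25 -0.11  7.36] feed -0.07
open t 23.5917 s -0.0725 z 0.0032 f [-0.79 -0.24 -0.28] feed -0.13
up t 25.55 s -0.1928 z 0.2191 f [-0.5  -0.77 -0.11] feed -0.7
```

View pics/s8z.png

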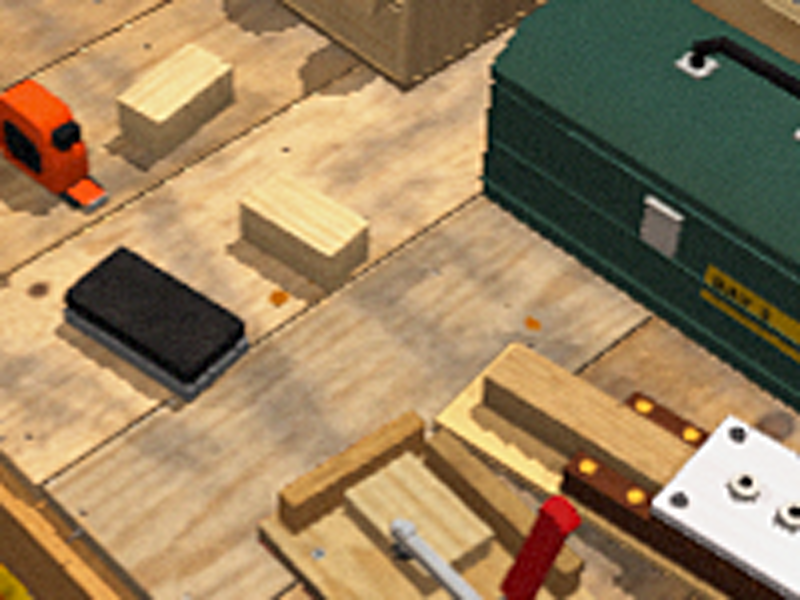

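View pics/d8.png

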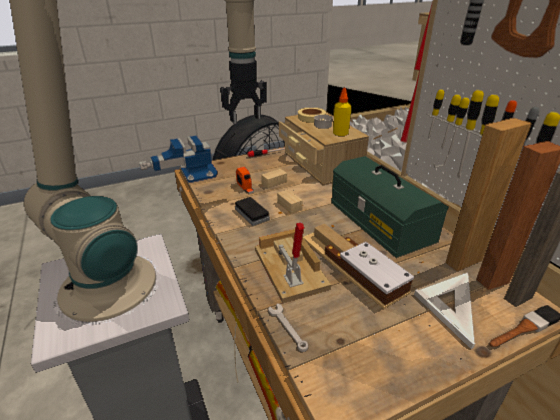

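The block lies flat on the bench at side (290,201), clear of the jig and everything else. The batten is home and the gripper is free in the air, so I'm handing in.

```bash
python3 -c "
from station import workorder; print(workorder.finish_job())"
```

```text
the job is handed in; nothing more can be done
None
```

The batten is home against the stop, and I handed the job in at about 25.6 s of the 51 s allowed. I gripped the leftmost pale block and fed the batten in with taps of about 16 mm or less, then 3 mm taps near the end. After each tap I drew the block back about 25–35 mm. Then I set the block flat on the bench near (0.535, 0.14) and let go.

**Stop check:** the last two taps both stalled at the same point, 62.6 mm of feed, which is within the expected 55–80 mm. The commands were 64 and 66 mm, and the resistance rose from 4.6 N to 10 N. The scene pictures between those two taps show no further movement.

**Final check:** the last pictures show the block lying flat and clear of the jig, nothing else disturbed, and the gripper touching nothing.

**Disagreements:**
- My estimates of the feed angle ranged from 5.9° to 8.8°; I used 8.2°.
- A rough corner reading partway through gave about 61 mm of feed when the arm showed 58 mm.
- The final set-down pressed on the bench with about 7 N before release.

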